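# Index the bench magnifier over the palette

### The arm

A 6-joint arm with a two-finger parallel gripper is mounted at the origin on the work surface. World frame = base frame: x ahead of the robot, y to its left, z up, the work surface at z = 0. Lengths are in mm, angles in rad, forces in N, time in s.
With the tool pointing down it reaches from about 275 to 1000 mm from the base axis. Payload 8.4 kg.
Tool frame: the origin (TCP) lies on the centre line of the jaws, within the pads' length; the fingertips stand 25 mm ahead of it and the grasp point (between the pads) lies 6 mm ahead of it; z points along the fingers, x is the direction in which the jaws open and shut, and the axes are right-handed (so a half turn about z gives the same grasp; the last joint's range is limited). The gripper opens to 85 mm and grips with 20 to 120 N. Pads are 22 mm wide; open, the fingers measure 114 mm over their backs; the gripper's body (76 mm by 85 mm) begins 54 mm behind the grasp point. The pads swing forward as they close: fully open they stand 13 mm farther back than shut.
Start: joints at [1.121, 0.353, 1.633, -0, 1.155, -0.002], TCP at [270.614, 563.379, 256.281] pointing down, gripper open.
Joint ranges: [-2.63, 2.63], [-0.92, 2.1], [0.06, 2.66], [-1.3, 4.44], [0, 2.69], [-3.02, 3.02]. Speed limits (rad/s): [2.22, 2.22, 2.79, 3.14, 3.14, 3.14].

### API

Orientations are given as [roll, pitch, yaw] about the fixed x, y, z axes, in that order (R = Rz(yaw) Ry(pitch) Rx(roll)).
In Python, from rig import r gives the robot as it stands. The module is installed in compiled form; this text tells all that it offers.
- The arm moves only by the tool jog_arm, never from a script. Its argument "deltas" is a list of rows, each an object with "gripper": the gripper command: -1 is fully open, 1 is shut, values between are in proportion; "translation": the shift along the world's x, y, z in units of 10 cm (1.0 is 10 cm), a list of three; "dr": the turn, a rotation vector about the world's x, y, z in units of pi/2 rad (1.0 is pi/2 rad), a list of three. In form: [{"gripper": gripper, "translation": [x, y, z], "dr": [wx, wy, wz]}, ...]. A call has 1 to 12 rows; each row shifts and turns the commanded pose from where the row before left it; what a row does not reach is not made up. A row lasts 1/12 s, in which the tool goes at most 41.7 mm and 7.16 degrees, less where a joint would pass 70% of its speed; a pose out of reach is approached as far as the arm can. A call with a number of a shift or a turn outside -1 to 1 is refused whole. A call with a gripper value outside its range is refused whole. The fingers move at their own pace and stop on an object; "squeeze" is the grip in N (left out, the last holds). Time passes only in rows, so rows that do not move let the fingers close. It gives the time, the measured TCP pose, the force and the opening at its end, in the units of the state.
- r.sense(): the state, without advancing time (a new reading comes with each control period).
- r.grab_frame(name): name is "side" or "top"; returns the picture (400x640x3 uint8, blue, green, red); there is no depth.
- r.calibration(name): a dict with "mtx" (3x3 intrinsics, pixels), "k1" (the pictures are not rectified: a ray, as slopes to the right and down, at radius r is drawn at 1 + k1 r^2 times it, then the intrinsics apply), "world_from_camera" (4x4, takes a point from camera to world coordinates). Camera axes: x right, y down, z forward; pixel columns grow to the right and rows downward; lengths in mm; the calibration is good to about 2 mm. A picture is of the moment at which its call begins. calibration takes no time and is no camera call.
- r.sign_off(): hands the job in, once; it reports no verdict.
The state is a dict: "clock": time; "qpos": joint angles; "qvel": joint speeds; "joint_efforts": joint torques, N m; "eef_pos": TCP position; "tcp_rot": TCP orientation; "contact_force": force on the tool from outside, world axes, zero at the start; "wrist_torque": the same for the moment, N m; "opening": opening from 0.0 (shut) to 1.0 (fully open).
Only numpy, scipy, OpenCV 4.12 (cv2) and the standard library are available. Lean on these libraries where they do the work, as an engineer would, in place of code of your own. Each camera call takes 0.05 s, during which the arm holds its last target. There are 200 camera calls.

### The job

The bench magnifier's swing arm is locked by a spring index pin with an upright pull ring. Hook a fingertip under the ring, lift the pin out of its hole, swing the arm just one hole so that the lens stands over the round palette (not the square tile), and let the pin drop fully home in that hole. Do not yank or squeeze the ring, and leave everything else on the table where it is.

Things in the scene. Friction and masses are not known exactly. Their poses are not given: they have to be found in the camera images.
- pivot (a point): Pivot axis of the swing arm, at the top of its hub, 42 mm above the table; x axis along the arm when joint lens_arm is 0 (towards the robot), z up. The arm is a flat grey bar 36 mm wide, top 28 mm above the table, from the pivot to the pin and 25 mm beyond. At 160 mm radius it carries the pin's housing (22 mm diameter, top 50 mm above the table).
- stand: Fixed foot of the magnifier, a dark steel plate 250 x 270 mm, 6 mm thick; origin on the pivot axis at table height, x axis along the arm when lens_arm is 0. On it, on an arc of 160 mm radius about the pivot, lies an aluminium index segment, top 18 mm above the table, with five holes at -40, -20, 0, 20 and 40 degrees.
- lens_arm (a joint): Swing of the arm about the pivot in rad, positive anticlockwise from above. It starts in the middle hole at 0; the next holes are at +0.349 and -0.349. Light friction (about 1 N at the ring), no spring: it stays where it is left. The pin has about 1 mm of play in a hole; its rounded tip finds the hole by itself within about 3 mm.
- ring_bar (a point): Middle of the ring's straight top bar, on the pin's axis, 160 mm from the pivot, 112.5 mm above the table when home; x outward along the arm, y along the bar, z up. The ring is an upright D loop of 7 mm round steel, rigid on the pin, across the arm: opening 60 mm wide (y), about 43 mm high, passed through along x. A fingertip tilted down, put through from either side and raised, lifts it.
- index_pin (a joint): Lift of the pin in m: 0 fully home (tip 10 mm down in the hole), clear of the hole above 0.010, end stop at 0.030. A spring presses it down with about 4 N when home and 8 N at the stop. Between holes the released pin rests on the segment at about 0.010.
- lens (a point): Centre of the round magnifier lens (108 mm across its frame), 270 mm from the pivot, 112 mm above the table. It is carried by a low boom that is rigid with the arm and stands 70 degrees clockwise (from above) of the pin's arm; at 200 mm radius the boom rises to the lens. Lens and pin swing together about the pivot.
- palette_mid (a point): Centre of the loose round white palette (130 mm diameter, 12 mm high, paint dabs on it), 6 mm above the table. It lies about 270 mm from the pivot, below where the lens stands in the hole to one side; the side varies.
- tile_mid (a point): Centre of the loose square white colour-test tile (110 mm square, 8 mm thick), 4 mm above the table, in the same way below the hole on the other side. Leave it.
- eraser: Loose white eraser 42 x 20 x 12 mm, lying between palette and tile; origin at the centre of its underside.
- tape: Loose roll of tape lying flat, 96 mm outside diameter, 24 mm high, beside the foot on the right; origin at the centre of its underside.
- paint_cup: Loose white cup, 64 mm across, 55 mm high, near the pivot end of the foot; origin at the centre of its underside.
- flask: Loose steel flask, 68 mm diameter, 210 mm high; origin at the centre of its underside.
- brush_cup: Loose cup of brushes, 84 mm across, 200 mm high with the brushes; origin at the centre of its underside.
- tub: Loose open white tub 130 x 110 x 110 mm; origin at the centre of its underside.
- marker: Loose black marker 16 mm thick, 120 mm long, lying; origin at the middle of its underside.
Things that resemble listed ones, but are neither listed nor needed, are in the scene too. Leave any pink or turquoise look-alike of the part that bears palette_mid alone.

How it is judged:
By the outcome, as a careful person would: the job done as asked, in the order asked, and still so for the second after the job is handed in, with the robot touching nothing.
It also fails if it takes over 42 s, if anything falls off the work surface, if the arm or the gripper's body presses on something with over 40 N, if the wrist force passes 120 N, or if a joint passes its speed limit or range.

## Working session

There is one attempt and no reset: what is moved stays moved. The work goes in short steps, Python scripts to look and compute and a tool call to move; the robot and the scene stay as the last step left them, time stands still between calls to the robot, and variables do not carry over. Pictures are saved under pics/ and viewed, about 8 in all and at most 12, crops included, and the job is handed in when it is done.

Besides the shell and the picture viewer there is one more tool, called as name([rows], argument=value, ...), one row to a line, values as JSON. jog_arm: Moves the arm, as the interface text tells. Shifts and turns lie within -1 to 1; 1 stands for 10 cm of shift or pi/2 rad of turn. Its arguments: {"type":"object","properties":{"deltas":{"type":"array"},"squeeze":{"type":"number"}},"required":["deltas"]}

```bash
mkdir -p pics; cat > h.py <<'E'
import numpy as np, cv2
from rig import r
def cal(n):
    c=r.calibration(n); return np.array(c["mtx"],float),float(c["k1"]),np.array(c["world_from_camera"],float)
def ray(n,u,v):
    K,k1,T=cal(n); d=np.array([(u-K[0,2])/K[0,0],(v-K[1,2])/K[1,1]]); s=d.copy()
    for _ in range(20): s=d/(1+k1*(s@s))
    return T[:3,3],T[:3,:3]@np.array([s[0],s[1],1])
def onz(n,u,v,z):
    o,d=ray(n,u,v); return o+d*(z-o[2])/d[2]
def proj(n,p):
    K,k1,T=cal(n); q=T[:3,:3].T@(np.array(p,float)-T[:3,3]); s=q[:2]/q[2]; s=s*(1+k1*(s@s))
    return np.array([K[0,0]*s[0]+K[0,2],K[1,1]*s[1]+K[1,2]])
E
python3 - <<'E'
from h import *
for n in("top","side"):
    cv2.imwrite(f"pics/{n}0.png",r.grab_frame(n)); print(n,cal(n))
print(r.sense())
E
```

```text
top (array([[363.43686976,   0.        , 319.75867145],
       [  0.        , 363.43686976, 201.58900771],
       [  0.        ,   0.        ,   1.        ]]), -0.07281416377440227, array([[ 2.21973504e-02, -9.84424504e-01,  1.74400897e-01,
         2.60403049e+02],
       [-9.99652394e-01, -2.43369710e-02, -1.01391463e-02,
         1.55263832e+01],
       [ 1.42256136e-02, -1.74115212e-01, -9.84622529e-01,
         1.36609296e+03],
       [ 0.00000000e+00,  0.00000000e+00,  0.00000000e+00,
         1.00000000e+00]]))
side (array([[399.14465203,   0.        , 319.92599339],
       [  0.        , 399.14465203, 199.01032644],
       [  0.        ,   0.        ,   1.        ]]), 0.013554479408743885, array([[-9.87305381e-01, -1.19632075e-01,  1.04480862e-01,
         3.65002397e+02],
       [-1.57825863e-01,  6.64934545e-01, -7.30036334e-01,
         1.00219117e+03],
       [ 1.78628271e-02, -7.37258583e-01, -6.75374490e-01,
         1.02354274e+03],
       [ 0.00000000e+00,  0.00000000e+00,  0.00000000e+00,
         1.00000000e+00]]))
{'clock': 0.1, 'qpos': array([ 1.12059560e+00,  3.53603059e-01,  1.63408768e+00,  1.43608338e-05,
        1.15521889e+00, -2.40496727e-03]), 'qvel': array([ 0.00094583, -0.00284211, -0.00214059, -0.00091651, -0.00297682,
        0.00159084]), 'joint_efforts': array([ 1.43073510e-03, -6.06340528e+01, -3.42831230e+01,  2.46434283e-04,
        3.65498170e-03,  5.77614014e-05]), 'eef_pos': array([270.42893329, 563.00036427, 255.60970045]), 'tcp_rot': array([-3.14157636e+00,  1.31693981e-03,  1.12299477e+00]), 'contact_force': array([-0.3492195 ,  1.07525615, -0.31486736]), 'wrist_torque': array([-0.05403221, -0.02693672,  0.05043041]), 'opening': 1.0012868113048765}
```

View pics/top0.png

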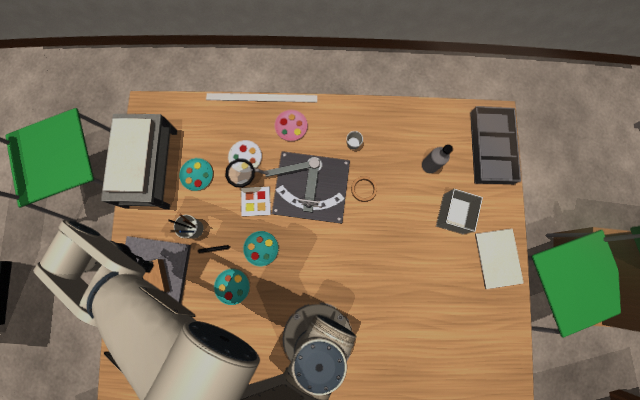

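View pics/side0.png

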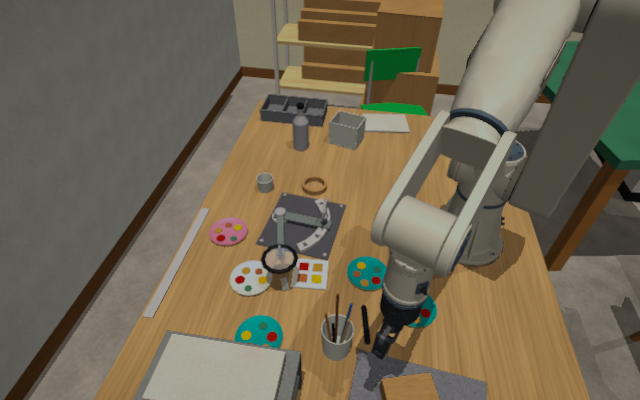

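Top view: white palette at (244,155), white square tile at (256,202), lens at (240,173), pivot at (314,162), and ring near (309,205). Look-alikes are the pink disc (291,126) and the turquoise discs (197,174), (261,248) and (232,287). The palette is clockwise of the lens, so the target is lens_arm = -0.349. Next I'll take one close crop of both views.

```bash
python3 - <<'E'
from h import *
t=cv2.imread("pics/top0.png");s=cv2.imread("pics/side0.png")
a=cv2.resize(t[130:230,215:365],(750,500),interpolation=cv2.INTER_CUBIC)
b=cv2.resize(s[180:300,220:370],(750,600),interpolation=cv2.INTER_CUBIC)
cv2.imwrite("pics/ct.png",a);cv2.imwrite("pics/cs.png",b)
P=onz("top",314,162,42);print("pivot",P)
print("pal",onz("top",244,155,12),"tile",onz("top",256,202,8),"lens",onz("top",240,173,112))
E
```

```text
pivot [646.13892942  26.99764185  42.        ]
pal [676.38095659 299.33179126  12.        ] tile [493.39391596 243.31545081   8.        ] lens [578.76298023 288.54371941 112.        ]
```

View pics/ct.png

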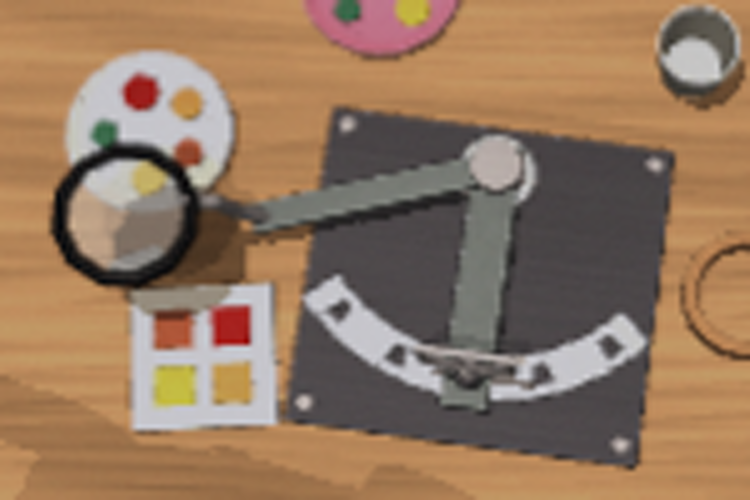

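View pics/cs.png

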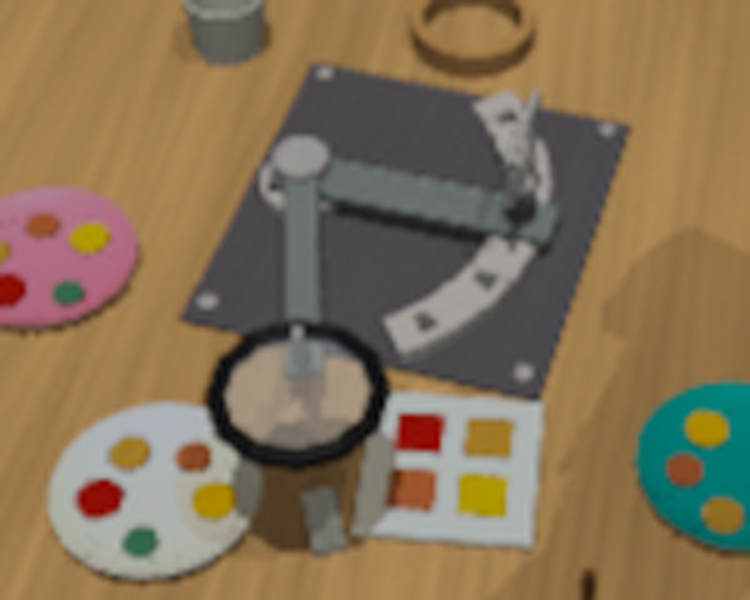

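Crops: the white palette (crop 150,125) is clockwise of the lens and the square tile is anticlockwise. The segment holes are at about (338,309), (397,355), (541,374) and (610,346), and the ring bar runs about (415,349)–(550,358). The bar lies across the arm.

```bash
python3 - <<'E'
from h import *
T=lambda u,v,z:onz("top",215+u/5,130+v/5,z)
S=lambda u,v,z:onz("side",220+u/5,180+v/5,z)
P=T(494,162,42)[:2];P2=S(301,155,42)[:2];print("pivot",P,P2)
for n,F,hs in(("top",T,[(338,309,-40),(397,355,-20),(541,374,20),(610,346,40)]),("side",S,[(424,320,-40),(486,277,-20),(507,117,40)])):
  for u,v,a in hs:
    d=F(u,v,18)[:2]-(P if n=="top" else P2);print(n,a,np.hypot(*d),(np.degrees(np.arctan2(d[1],d[0]))-a)%360)
b=T(482,353,112.5)[:2]-P;print("bar",b+P,np.hypot(*b),np.degrees(np.arctan2(b[1],b[0])))
e=T(415,349,112.5)-T(550,358,112.5);print("bar ends",e)
print("side bar z guess",S(537,95,112.5),S(512,185,112.5))
sc=[T(347,123,6),T(654,163,6),T(304,401,6),T(620,444,6)]
for i,j in((0,2),(1,3)): d=sc[j]-sc[i];print("foot dir",np.degrees(np.arctan2(d[1],d[0])),np.hypot(*d[:2]))
print("foot mid",np.mean(sc,0))
E
```

```text
pivot [644.55368646  27.71275293] [644.51572029  27.57528256]
top -40 160.22030277186104 173.97595033373656
top -20 161.20979973491364 174.4777292410573
top 20 162.14479794321747 174.0209915494189
top 40 162.44347949632115 174.04159539066217
side -40 158.59443880445485 173.62852715160966
side -20 159.72759398203132 174.10812024681837
side 40 160.4475159186733 173.9558269948596
bar [485.23952509  31.97686848] 159.37121664170098 178.46681860878954
bar ends [ 4.06516249 94.73247944  0.        ]
side bar z guess [481.06792932  12.88501519 112.5       ] [484.55130166 100.72198743 112.5       ]
foot dir 173.80860651362028 220.72310528382545
foot dir 173.87816885164915 221.6159739803849
foot mid [560.59638569  35.38625443   6.        ]
```

Pivot is at (644.5, 27.6) and the foot azimuth is 174.0°. Both views agree, and the hole radii come out within about 2.5 mm of 160. That puts the ring at (485.4, 44.3). The target hole is at azimuth 154° (500.7, 97.7), where the lens would stand at about (673, 296), matching the palette at (676, 299).

I'll approach from the pivot side with the tool tilted 45°, open, and the lower finger going through the ring.

jog_arm([
  {"gripper": -1, "translation": [0.19, -0.38, 0.03], "dr": [0, 0, -0.06]},
  {"gripper": -1, "translation": [0.19, -0.38, 0.03], "dr": [0, 0, -0.06]},
  {"gripper": -1, "translation": [0.19, -0.38, 0.03], "dr": [0, 0, -0.06]},
  {"gripper": -1, "translation": [0.19, -0.38, 0.03], "dr": [0, 0, -0.06]},
  {"gripper": -1, "translation": [0.19, -0.38, 0.03], "dr": [0, 0, -0.06]},
  {"gripper": -1, "translation": [0.19, -0.38, 0.03], "dr": [0, 0, -0.06]},
  {"gripper": -1, "translation": [0.19, -0.38, 0.03], "dr": [0, 0, -0.06]},
  {"gripper": -1, "translation": [0.19, -0.38, 0.03], "dr": [0, 0, -0.06]},
  {"gripper": -1, "translation": [0.19, -0.38, 0.03], "dr": [0, 0, -0.06]},
  {"gripper": -1, "translation": [0.19, -0.38, 0.03], "dr": [0, 0, -0.06]},
  {"gripper": -1, "translation": [0.19, -0.38, 0.03], "dr": [0, 0, -0.06]},
  {"gripper": -1, "translation": [0.19, -0.38, 0.03], "dr": [0, 0, -0.06]},
])

```text
clock: 1.1
eef_pos: [494.0, 115.2, 291.6]
tcp_rot: [-3.142, 0.0, -0.013]
contact_force: [0.7, 0.4, -0.7]
opening: 0.996
```

jog_arm([
  {"gripper": -1, "translation": [0.075, -0.168, 0], "dr": [0, 0, -0.015]},
  {"gripper": -1, "translation": [0.075, -0.168, 0], "dr": [0, 0, -0.015]},
  {"gripper": -1, "translation": [0.075, -0.168, 0], "dr": [0, 0, -0.015]},
  {"gripper": -1, "translation": [0.075, -0.168, 0], "dr": [0, 0, -0.015]},
  {"gripper": -1, "translation": [0, 0, -0.08], "dr": [0.0065, 0.0625, 0]},
  {"gripper": -1, "translation": [0, 0, -0.08], "dr": [0.0065, 0.0625, 0]},
  {"gripper": -1, "translation": [0, 0, -0.08], "dr": [0.0065, 0.0625, 0]},
  {"gripper": -1, "translation": [0, 0, -0.08], "dr": [0.0065, 0.0625, 0]},
  {"gripper": -1, "translation": [0, 0, -0.08], "dr": [0.0065, 0.0625, 0]},
  {"gripper": -1, "translation": [0, 0, -0.08], "dr": [0.0065, 0.0625, 0]},
  {"gripper": -1, "translation": [0, 0, -0.08], "dr": [0.0065, 0.0625, 0]},
  {"gripper": -1, "translation": [0, 0, -0.08], "dr": [0.0065, 0.0625, 0]},
])

```text
clock: 2.1
eef_pos: [524.0, 50.0, 227.1]
tcp_rot: [-3.14, 0.794, -0.102]
contact_force: [-0.6, -0.2, 0.2]
opening: 0.992
```

```bash
cat >> h.py <<'E'
from scipy.spatial.transform import Rotation as Ro
PV=np.array([644.5,27.6,0])
def st():
    s=r.sense(); p=s["eef_pos"];R=Ro.from_euler("xyz",s["tcp_rot"]).as_matrix()
    print("t",s["clock"],"p",p.round(1),"F",s["contact_force"].round(1),"q",s["qpos"].round(2),"op",round(s["opening"],2))
    print("x",R[:,0].round(3),"z",R[:,2].round(3)); return p,R
E
python3 - <<'E'
from h import *
st()
im=r.grab_frame("side");B=[485.4,44.3,112.5];print(proj("side",B))
u,v=proj("side",[500,44,120]).astype(int)
cv2.imwrite("pics/s1.png",cv2.resize(im[v-60:v+60,u-80:u+80],(800,600),interpolation=cv2.INTER_CUBIC));print(u-80,v-60)
E
```

```text
t 2.1 p [524.   50.  227.1] F [-0.6 -0.2  0.2] q [0.03 0.66 1.42 0.1  1.85 0.12] op 0.99
x [ 0.697 -0.071 -0.713] z [-0.709  0.074 -0.701]
[324.74912669 205.12630613]
240 142
```

View pics/s1.png

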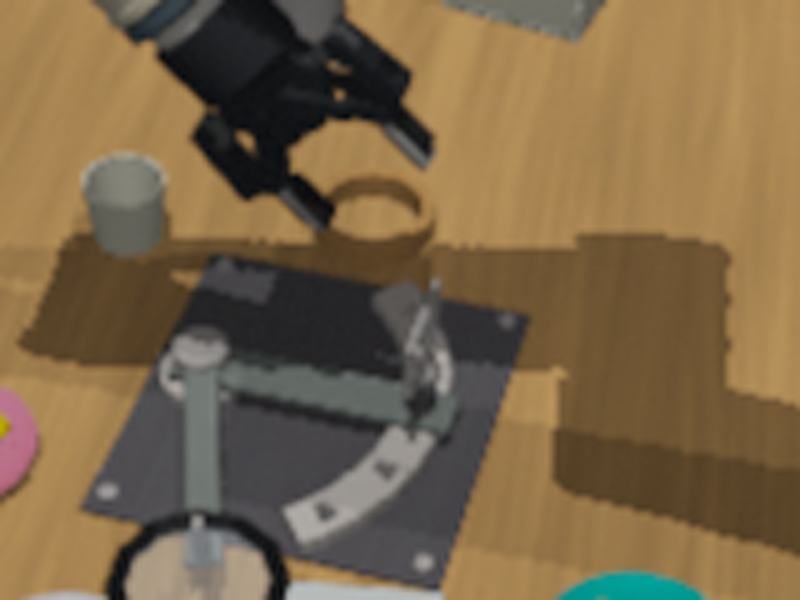

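The side crop shows both fingertips, lower at about (322,222) and upper at (430,160). The ring bar runs (435,285)–(410,350), and its midpoint (423,318) agrees with the predicted (424,315).

```bash
python3 - <<'E'
from h import *
p,R=st()
for nm,px in(("low",(304.4,186.4)),("up",(326,174))):
    o,d=ray("side",*px); n=R[:,1]   # intersect with plane through tcp normal to tool y
    for off in(0,11,-11):
        q=o+d*((p+n*off-o)@n)/(d@n); print(nm,off,(R.T@(q-p)).round(1))
h=np.array([-np.cos(np.radians(6)),np.sin(np.radians(6)),0]);B=PV+160*h+[0,0,112.5]
print("bar in tool",(R.T@(B-p)).round(1))
goal=B-33*R[:,0]-4*R[:,2];print("goal",goal,"pre",goal-90*R[:,2])
E
```

```text
t 2.15 p [523.   49.7 222.5] F [-0.8  0.1 -2.8] q [0.03 0.67 1.42 0.1  1.85 0.12] op 1.0
x [ 0.688 -0.071 -0.722] z [-0.718  0.074 -0.692]
low 0 [47.2 -0.   3.2]
low 11 [56.7 11.   7.6]
low -11 [ 37.7 -11.   -1.2]
up 0 [-49.4   0.    7.3]
up 11 [-41.   11.   11.8]
up -11 [-57.7 -11.    2.9]
bar in tool [ 53.9   9.3 102.7]
goal [465.53775756  46.37644252 139.09349887] pre [530.1726454   39.69049385 201.36411284]
```

Open, the fingertips stand about 10–12 mm ahead of the TCP. Next I'll move to the pre-insertion pose and let it settle.

jog_arm([
  {"gripper": -1, "translation": [0, -0.03, -0.08], "dr": [0, 0, 0]},
  {"gripper": -1, "translation": [0, -0.03, -0.08], "dr": [0, 0, 0]},
  {"gripper": -1, "translation": [0, -0.03, -0.08], "dr": [0, 0, 0]},
  {"gripper": -1, "translation": [0, 0, 0], "dr": [0, 0, 0]},
  {"gripper": -1, "translation": [0, 0, 0], "dr": [0, 0, 0]},
])

```text
clock: 2.57
eef_pos: [523.4, 40.9, 204.3]
tcp_rot: [-3.14, 0.788, -0.102]
contact_force: [0.2, 0.4, -1.0]
opening: 0.999
```

```bash
cat >> h.py <<'E'
def barin(lam=0,lift=0,show=True):
    p,R=st(); a=np.radians(174)+lam; h=np.array([np.cos(a),np.sin(a),0]);B=PV+160*h+[0,0,112.5+lift]
    print("bar in tool",(R.T@(B-p)).round(1)); g=B-33*R[:,0]+3*R[:,2]
    print("to goal",(g-p).round(1),"to pre90",(g-90*R[:,2]-p).round(1)); return p,R
E
python3 -c "
from h import *
barin()"
```

```text
t 2.5667 p [523.4  40.9 204.3] F [ 0.2  0.4 -1. ] q [0.02 0.68 1.44 0.09 1.8  0.11] op 1.0
x [ 0.702 -0.072 -0.709] z [-0.705  0.074 -0.706]
bar in tool [38.1  0.6 91.9]
to goal [-63.3   6.  -70.6] to pre90 [ 0.1 -0.6 -7.1]
```

jog_arm([
  {"gripper": -1, "translation": [0, 0, -0.07], "dr": [0, 0, 0]},
  {"gripper": -1, "translation": [-0.105, 0.01, -0.106], "dr": [0, 0, 0]},
  {"gripper": -1, "translation": [-0.105, 0.01, -0.106], "dr": [0, 0, 0]},
  {"gripper": -1, "translation": [-0.105, 0.01, -0.106], "dr": [0, 0, 0]},
  {"gripper": -1, "translation": [-0.105, 0.01, -0.106], "dr": [0, 0, 0]},
  {"gripper": -1, "translation": [-0.105, 0.01, -0.106], "dr": [0, 0, 0]},
  {"gripper": -1, "translation": [-0.105, 0.01, -0.106], "dr": [0, 0, 0]},
  {"gripper": -1, "translation": [0, 0, 0], "dr": [0, 0, 0]},
  {"gripper": -1, "translation": [0, 0, 0], "dr": [0, 0, 0]},
])

```text
clock: 3.32
eef_pos: [460.6, 47.2, 133.3]
tcp_rot: [-3.14, 0.789, -0.101]
contact_force: [-0.6, 0.4, 0.3]
opening: 1.001
```

```bash
python3 - <<'E'
from h import *
barin()
im=r.grab_frame("side")
cv2.imwrite("pics/s2.png",cv2.resize(im[150:270,250:410],(800,600),interpolation=cv2.INTER_CUBIC))
E
```

```text
t 3.3167 p [460.6  47.2 133.3] F [-0.6  0.4  0.3] q [0.03 0.69 1.62 0.1  1.62 0.1 ] op 1.0
x [ 0.701 -0.071 -0.71 ] z [-0.706  0.073 -0.704]
bar in tool [32.3  0.3 -3. ]
to goal [-0.5 -0.3  0.5] to pre90 [63.  -6.9 63.9]
```

View pics/s2.png

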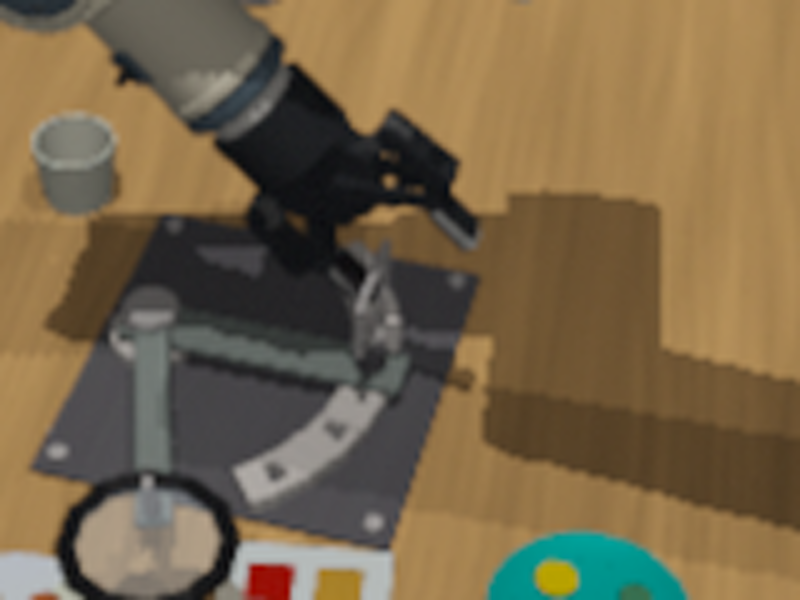

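The lower finger passes into the ring at about (365,275) with no contact force. Lift gently.

jog_arm([
  {"gripper": -1, "translation": [0, 0, 0.04], "dr": [0, 0, 0]},
  {"gripper": -1, "translation": [0, 0, 0.04], "dr": [0, 0, 0]},
  {"gripper": -1, "translation": [0, 0, 0.03], "dr": [0, 0, 0]},
  {"gripper": -1, "translation": [0, 0, 0.03], "dr": [0, 0, 0]},
  {"gripper": -1, "translation": [0, 0, 0], "dr": [0, 0, 0]},
])

```text
clock: 3.78
eef_pos: [461.5, 47.1, 147.3]
tcp_rot: [-3.14, 0.787, -0.102]
contact_force: [2.2, 0.2, -4.8]
opening: 1.002
```

jog_arm([
  {"gripper": -1, "translation": [0, 0, 0.03], "dr": [0, 0, 0]},
  {"gripper": -1, "translation": [0, 0, 0.03], "dr": [0, 0, 0]},
  {"gripper": -1, "translation": [0, 0, 0.03], "dr": [0, 0, 0]},
  {"gripper": -1, "translation": [0, 0, 0], "dr": [0, 0, 0]},
])

```text
clock: 4.12
eef_pos: [461.3, 47.1, 156.3]
tcp_rot: [-3.14, 0.788, -0.102]
contact_force: [5.6, -0.7, -6.6]
opening: 1.0
```

```bash
python3 - <<'E'
from h import *
barin()
im=r.grab_frame("side")
cv2.imwrite("pics/s3.png",cv2.resize(im[170:250,270:370],(750,600),interpolation=cv2.INTER_CUBIC))
E
```

```text
t 4.1167 p [461.3  47.1 156.3] F [ 5.6 -0.7 -6.6] q [0.03 0.66 1.62 0.1  1.65 0.1 ] op 1.0
x [ 0.702 -0.071 -0.709] z [-0.705  0.074 -0.705]
bar in tool [48.1  0.3 13.7]
to goal [ -1.2  -0.2 -22.5] to pre90 [62.2 -6.8 41. ]
```

View pics/s3.png

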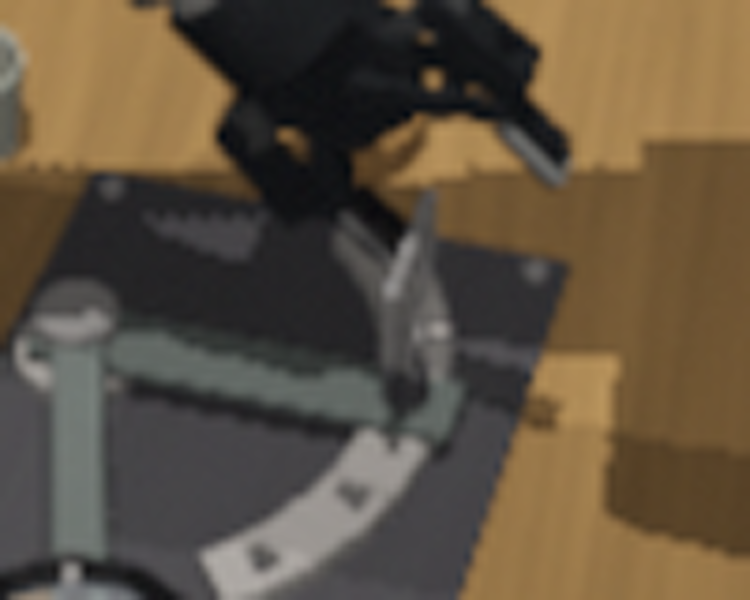

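Lifted about 14 mm with a −6.6 N vertical reaction, and the force is smooth. I'll lift 4 mm more, then swing 20° clockwise along the arc.

jog_arm([
  {"gripper": -1, "translation": [0, 0, 0.04], "dr": [0, 0, 0]},
  {"gripper": -1, "translation": [0.01, 0.08, 0], "dr": [0, 0, -0.0278]},
  {"gripper": -1, "translation": [0.014, 0.079, 0], "dr": [0, 0, -0.0278]},
  {"gripper": -1, "translation": [0.017, 0.0785, 0], "dr": [0, 0, -0.0278]},
  {"gripper": -1, "translation": [0.021, 0.078, 0], "dr": [0, 0, -0.0278]},
  {"gripper": -1, "translation": [0, 0, 0], "dr": [0, 0, 0]},
])

```text
clock: 4.67
eef_pos: [467.3, 79.0, 159.6]
tcp_rot: [-3.14, 0.789, -0.279]
contact_force: [4.7, -1.5, -6.4]
opening: 1.0
```

jog_arm([
  {"gripper": -1, "translation": [0.024, 0.077, 0], "dr": [0, 0, -0.0278]},
  {"gripper": -1, "translation": [0.027, 0.0755, 0], "dr": [0, 0, -0.0278]},
  {"gripper": -1, "translation": [0.031, 0.0745, 0], "dr": [0, 0, -0.0278]},
  {"gripper": -1, "translation": [0.034, 0.073, 0], "dr": [0, 0, -0.0278]},
  {"gripper": -1, "translation": [0, 0, 0], "dr": [0, 0, 0]},
  {"gripper": -1, "translation": [0, 0, 0], "dr": [0, 0, 0]},
])

```text
clock: 5.17
eef_pos: [478.2, 108.2, 159.7]
tcp_rot: [-3.141, 0.79, -0.45]
contact_force: [3.3, -1.4, -6.1]
opening: 1.0
```

```bash
python3 - <<'E'
from h import *
barin(-.349,17)
im=r.grab_frame("top");s=r.grab_frame("side");cv2.imwrite("pics/t4raw.png",im);cv2.imwrite("pics/s4raw.png",s)
a=cv2.resize(im[130:230,215:365],(600,400),interpolation=cv2.INTER_CUBIC)
b=cv2.resize(s[180:300,220:370],(250,200))
cv2.imwrite("pics/t4.png",cv2.resize(s[180:300,220:370],(750,600),interpolation=cv2.INTER_CUBIC))
E
```

```text
t 5.1667 p [478.2 108.2 159.7] F [ 3.3 -1.4 -6.1] q [0.01 0.65 1.63 0.32 1.6  0.35] op 1.0
x [ 0.634 -0.306 -0.71 ] z [-0.639  0.31  -0.704]
bar in tool [38.9 -0.4  3.7]
to goal [-0.4  0.6 -8.9] to pre90 [ 57.1 -27.3  54.5]
```

View pics/t4.png

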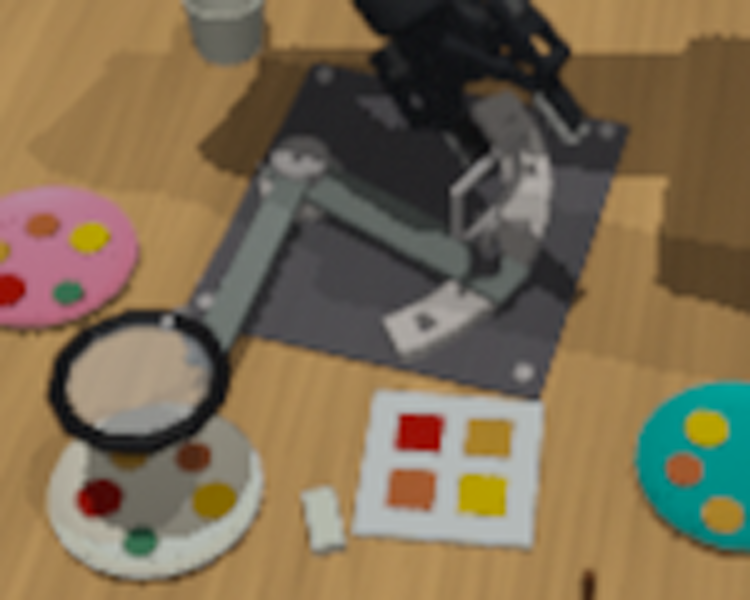

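The arm followed the finger, and the lens now stands near the palette, at about (140,380) in the crop. I'll measure its angle from the dark frame in both views.

```bash
cat >> h.py <<'E'
def lens(n,im,zf=112):
    for lam in (-.349,):
        a=np.radians(104)+lam; u,v=proj(n,PV+270*np.array([np.cos(a),np.sin(a),0])+[0,0,zf])
    m=(im.max(2)<45).astype(np.uint8); Y,X=np.mgrid[:400,:640]; m[(X-u)**2+(Y-v)**2>30**2]=0
    c=max(cv2.findContours(m,cv2.RETR_EXTERNAL,cv2.CHAIN_APPROX_NONE)[0],key=len); (cx,cy),ax,_=cv2.fitEllipse(c)
    L=onz(n,cx,cy,zf)-PV; print(n,"lens px",round(cx,1),round(cy,1),ax,"R",np.hypot(*L[:2]).round(1),"lens_arm deg",(np.degrees(np.arctan2(L[1],L[0]))-104).round(2))
E
python3 - <<'E'
from h import *
for n in("top","side"): lens(n,cv2.imread(f"pics/{n[0]}4raw.png"))
E
```

```text
top lens px 239.6 147.8 (26.18060302734375, 27.82916831970215) R 269.8 lens_arm deg -19.9
side lens px 247.5 255.9 (25.661027908325195, 33.61825942993164) R 270.4 lens_arm deg -20.5
```

The readings are −19.9° (top) and −20.5° (side), within the 3 mm capture range. Lower the pin gently.

jog_arm([
  {"gripper": -1, "translation": [0, 0, -0.04], "dr": [0, 0, 0]},
  {"gripper": -1, "translation": [0, 0, -0.04], "dr": [0, 0, 0]},
  {"gripper": -1, "translation": [0, 0, -0.03], "dr": [0, 0, 0]},
  {"gripper": -1, "translation": [0, 0, -0.03], "dr": [0, 0, 0]},
  {"gripper": -1, "translation": [0, 0, -0.03], "dr": [0, 0, 0]},
  {"gripper": -1, "translation": [0, 0, -0.03], "dr": [0, 0, 0]},
  {"gripper": -1, "translation": [0, 0, -0.03], "dr": [0, 0, 0]},
  {"gripper": -1, "translation": [0, 0, -0.025], "dr": [0, 0, 0]},
  {"gripper": -1, "translation": [0, 0, 0], "dr": [0, 0, 0]},
  {"gripper": -1, "translation": [0, 0, 0], "dr": [0, 0, 0]},
])

```text
clock: 6.1
eef_pos: [478.2, 108.7, 134.4]
tcp_rot: [-3.14, 0.79, -0.451]
contact_force: [0.5, 0.2, 0.6]
opening: 0.999
```

```bash
python3 - <<'E'
from h import *
barin(-.349)
s=r.grab_frame("side");t=r.grab_frame("top");lens("side",s);lens("top",t);cv2.imwrite("pics/s5raw.png",s)
a=np.radians(154);h=np.array([np.cos(a),np.sin(a),0]);b=np.array([-h[1],h[0],0])
im=cv2.resize(s[170:250,270:370],(750,600),interpolation=cv2.INTER_CUBIC)
for lift,c in((0,(0,255,0)),(10,(0,0,255))):   # expected bar-end centres, home / resting on segment
    for e in(-33,33):
        q=(proj("side",PV+160*h+e*b+[0,0,112.5+lift])-[270,170])*7.5; print(lift,e,q.round()); cv2.circle(im,tuple(int(k) for k in q),3,c,-1)
cv2.imwrite("pics/s5.png",im)
E
```

```text
t 6.1 p [478.2 108.7 134.4] F [0.5 0.2 0.6] q [0.01 0.68 1.63 0.32 1.56 0.34] op 1.0
x [ 0.633 -0.307 -0.711] z [-0.639  0.311 -0.704]
bar in tool [33.2  0.1 -2.3]
to goal [-0.4  0.  -0.6] to pre90 [ 57.1 -27.9  62.7]
side lens px 247.4 255.8 (25.547260284423828, 33.5047721862793) R 270.3 lens_arm deg -20.58
top lens px 239.6 147.6 (26.072975158691406, 27.726669311523438) R 269.8 lens_arm deg -20.04
0 -33 [312. 387.]
0 33 [401. 300.]
10 -33 [312. 371.]
10 33 [401. 283.]
```

View pics/s5.png

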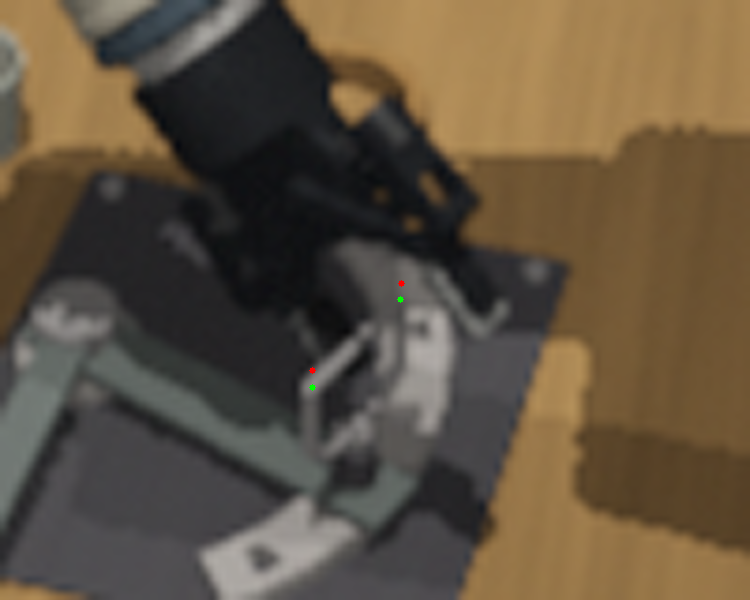

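The bar corner at about (310,385) and the bar at (365,335) lie on the green (home) line, not the red (resting on the segment) one, and the finger is free with no force. Withdraw back along the finger axis.

jog_arm([
  {"gripper": -1, "translation": [0.09, -0.044, 0.1], "dr": [0, 0, 0]},
  {"gripper": -1, "translation": [0.09, -0.044, 0.1], "dr": [0, 0, 0]},
  {"gripper": -1, "translation": [0.09, -0.044, 0.1], "dr": [0, 0, 0]},
  {"gripper": -1, "translation": [0.09, -0.044, 0.1], "dr": [0, 0, 0]},
  {"gripper": -1, "translation": [0.09, -0.044, 0.1], "dr": [0, 0, 0]},
  {"gripper": -1, "translation": [0.09, -0.044, 0.1], "dr": [0, 0, 0]},
  {"gripper": -1, "translation": [0, 0, 0.3], "dr": [0, 0, 0]},
  {"gripper": -1, "translation": [0, 0, 0.3], "dr": [0, 0, 0]},
  {"gripper": -1, "translation": [0, -0.2, 0.3], "dr": [0, 0, 0]},
  {"gripper": -1, "translation": [0, -0.3, 0.2], "dr": [0, 0, 0]},
  {"gripper": -1, "translation": [0, -0.3, 0.1], "dr": [0, 0, 0]},
  {"gripper": -1, "translation": [0, 0, 0], "dr": [0, 0, 0]},
])

```text
clock: 7.2
eef_pos: [533.2, -1.9, 317.2]
tcp_rot: [-3.141, 0.785, -0.454]
contact_force: [-0.4, -0.2, 0.4]
opening: 0.998
```

```bash
python3 - <<'E'
from h import *
st()
s=r.grab_frame("side");t=r.grab_frame("top");lens("side",s);lens("top",t)
cv2.imwrite("pics/t6raw.png",t)
a=np.radians(154);h=np.array([np.cos(a),np.sin(a),0]);b=np.array([-h[1],h[0],0])
im=cv2.resize(s[180:300,220:370],(750,600),interpolation=cv2.INTER_CUBIC)
for lift,c in((0,(0,255,0)),(10,(0,0,255))):
    for e in(-33,33):
        q=(proj("side",PV+160*h+e*b+[0,0,112.5+lift])-[220,180])*5; cv2.circle(im,tuple(int(k) for k in q),2,c,-1)
cv2.imwrite("pics/s6.png",im)
E
```

```text
t 7.2 p [533.2  -1.9 317.2] F [-0.4 -0.2  0.4] q [-0.14  0.56  1.38  0.24  1.95  0.32] op 1.0
x [ 0.636 -0.31  -0.707] z [-0.635  0.311 -0.707]
side lens px 247.4 255.8 (25.511293411254883, 33.52716827392578) R 270.3 lens_arm deg -20.58
top lens px 239.6 147.7 (26.09020233154297, 27.751352310180664) R 269.8 lens_arm deg -20.03
```

View pics/s6.png

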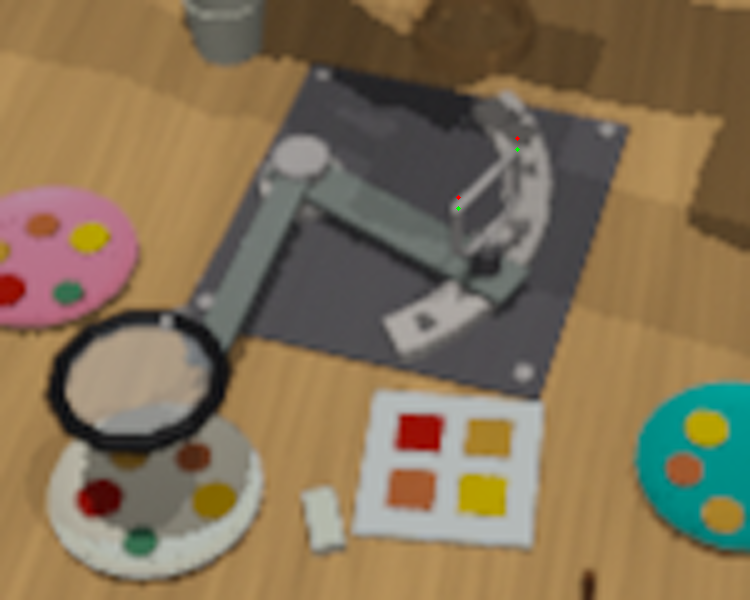

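The whole ring is visible and its bar, about (458,205)–(520,150), lies on the green (home) marks. The palette, eraser and tile haven't moved, and the robot is clear. I'll hand it in.

```bash
python3 -c "
from rig import r
print(r.sign_off())"
```

```text
the job is handed in; nothing more can be done
None
```

The lens now stands over the round white palette and the pin is home in the next hole clockwise. I handed the job in at about 7.3 s. I put the lower fingertip of the open gripper through the ring from the pivot side and lifted the pin about 17 mm. I then swung the arm 20° clockwise, lowered the pin into the hole and backed the finger out. The reaction was smooth, at most about 9 N in the readings after each move, and nothing was squeezed.

**Arm angle:** the last check gave −20.0° from the top camera and −20.6° from the side camera. They differ by 0.6°, about what the calibration error allows, and the angle stayed put once the pin was down.

**Pin:** the ring bar lies on its predicted home height, clearly below the 10 mm higher position it would have if resting on the segment. I judged this from the side picture only; the joint itself can't be read.

**Surroundings:** the tile, eraser and palette showed no movement in the last side picture. I did not check the things outside that crop again. The robot was clear, with about zero force on the tool.

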